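# Hang an L-bracket level on the paint rack

### The job

Take the long L-shaped bracket out of the slotted wooden stand and hang it on the free middle peg of the paint rack, by the one hole that lets its long arm hang level, well back past the middle of the peg, and let it go. The pegs are hand-welded and none stands quite true, so feel for the peg and ease the bracket on gently, without forcing it, which would bend the peg. Leave the shorter bracket in the stand, and do not touch the freshly primed parts hanging on either side.

Things in the scene. Friction and masses are not known exactly. Their poses are not given: they have to be found in the camera images.
- bracket: Long bracket, to be hung: an L of bare 6 mm aluminium plate, about 0.3 kg. Long arm 220 mm along y (y -110 to +110 mm), 56 mm wide along z; from its -y end a short leg, 50 mm wide, drops another 150 mm. Origin: middle of the long arm's top edge, mid thickness. x = plate normal, y = along the arm away from the leg, z = up. Stands upright in a slot of the stand.
- hole_1 (a point): Centre of the long bracket's hole nearest the leg (axes as the bracket). Five plain round 11.5 mm through holes lie along the long arm at y = -69, -33, +3, +39, +75 mm of the bracket, all 32 mm below the top edge, which can be pinched above them. It may be hung either way round. Pinched by fingertips alone, the plate tips in the grip if pushed.
- short_bracket: The other bracket in the stand, to be left there: same plate and leg, but its long arm ends at y = +60 mm (170 mm long), a slanting brace fills its corner, and it has two holes. Origin on its top edge, 85 mm from the leg's centre line; axes as the long bracket. The brackets stand 84 mm apart; which slot holds which varies.
- stand: Fixed wooden stand, 160 x 250 mm; origin at its underside, on the table. Slots along y at x = -42, +42 mm, 9 mm wide, open upwards: a 75 mm high slotted board at y = -85 holds the short legs (standing on the 18 mm base), a 190 mm high one at y = +45 the arms, by 22 mm. Its -y end always points to the robot's left. A bracket's top edge is 224 mm up; it is free once raised 60 mm.
- rack: Fixed dark steel paint rack: a 20 mm square rail, 500 mm long along y, centre 250 mm above the table, on posts at y = -240 and +240 mm with feet 240 mm deep along x. Three round pegs stand out of the rail to -x (to the robot) at y = -200, 0, +200 mm; the middle one is free. Origin under the rail's middle, on the table.
- peg_root (a point): Root of the free middle peg, on the rail's front face (axes as the rack). The peg is a straight 8 mm steel rod with a square-cut end, 85 mm long. It bends if forced: pushing on it or on the rack with over 40 N is forcing, under 20 N is gentle.
- peg_end (a point): Where the end of the free peg was meant to be: 84 mm out from its root and 12 mm higher (the peg rises 8 degrees towards its end). Fixed to the rack, not to the peg. The real peg was welded by eye: straight, but turned at its root by up to 0.12 rad sideways and 0.1 rad up or down, so its real end is up to 10 mm off this point sideways and 9 mm in height.
- primed_strip: Freshly primed grey strip, 46 x 150 mm, that hangs from the rack's peg at y = -200 mm, about 45 mm out from the rail, and swings freely. Origin at its hole's centre, 20 mm below its top end. Wet: not to be touched.
- primed_disc: Freshly primed grey disc of 56 mm with a lug, that hangs from the rack's peg at y = +200 mm, about 45 mm out from the rail, and swings freely. Origin at its hole's centre; the disc's centre is 64 mm below. Wet: not to be touched.

How it is judged:
By the outcome, as a careful person would: the job done as asked, in the order asked, and still so for the second after the job is handed in, with the robot touching nothing.
It also fails if it takes over 72 s, if anything falls off the work surface, if the arm or the gripper's body presses on something with over 40 N, if the wrist force passes 120 N, or if a joint passes its speed limit or range.

### The arm

A 6-joint arm with a two-finger parallel gripper is mounted at the origin on the work surface. World frame = base frame: x ahead of the robot, y to its left, z up, the work surface at z = 0. Lengths are in m, angles in rad, forces in N, time in s.
With the tool pointing down it reaches from about 0.275 to 0.975 m from the base axis. Payload 8.4 kg.
Tool frame: the origin (TCP) lies at the very end of the fingers, on their centre line; the grasp point (between the pads) lies 19 mm behind it; x points along the fingers, y is the direction in which the jaws open and shut, and the axes are right-handed (so a half turn about x gives the same grasp; the last joint's range is limited). The gripper opens to 92 mm and grips with 3 to 60 N. Pads are 20 mm wide; open, the fingers measure 128 mm over their backs; the gripper's body (75 mm by 189 mm) begins 69 mm behind the grasp point.
Start: joints at [1.183, 0.353, 1.633, -0, 1.155, -0.002], TCP at [0.235, 0.579, 0.215] pointing down, gripper open.
Joint ranges: [-2.63, 2.63], [-0.92, 2.1], [0.06, 2.66], [-1.3, 4.44], [0, 2.69], [-3.02, 3.02]. Speed limits (rad/s): [2.22, 2.22, 2.79, 3.14, 3.14, 3.14].

### API

Orientations are given as a unit quaternion [x, y, z, w].
In Python, from rig import telemetry, vision, ctrl gives the robot as it stands.
- The arm moves only by the tool move_arm, never from a script. Its arguments are lists of equal length, an entry for each row: "linear": the shift along the tool's x, y, z in mm, a list of three; "spin": the turn about the tool's x in degrees; "jaw": the finger opening in mm, from 0 to 91.9. A call has 1 to 5 rows; each row is the pose to reach, as a shift and turn from the pose commanded when the call began, along the tool's axes at that moment; what a row does not reach only later rows make up. A row lasts 1/10 s, in which the tool goes at most 50 mm and 8.59 degrees, less where a joint would pass 70% of its speed; a pose out of reach is approached as far as the arm can. A call with a gripper value outside its range is refused whole. The fingers move at their own pace and stop on an object; the grip force is fixed at half the most. Time passes only in rows, so rows that repeat a pose let the fingers close. It gives the time, the measured TCP pose, the force and the opening at its end, in the units of the state.
- telemetry.read_state(): the state, without advancing time (a new reading comes with each control period).
- vision.get_image(name): name is "side" or "top"; returns a dict with "img" (420x560x3 uint8, red, green, blue), "vertical_fov" (degrees; the focal length in pixels is half the picture's height over the tangent of half this angle, whatever the lens; pixels are square), "cx", "cy" (the principal point, pixels), "rvec" (rotation vector, rad) and "tvec" (3), from world to camera coordinates, as OpenCV has them. Camera axes: x right, y down, z forward; pixel columns grow to the right and rows downward; lengths in m; the calibration is good to about 2 mm. A picture is of the moment at which its call begins. There is no depth.
- ctrl.job_done(): hands the job in, once; it reports no verdict.
The state is a dict: "clock": time; "qpos": joint angles; "qvel": joint speeds; "joint_efforts": joint torques, N m; "eef_pos": TCP position; "orientation": TCP orientation; "wrist_force": force on the tool from outside, world axes, zero at the start; "wrist_torque": the same for the moment, N m; "grip_width": opening from 0.0 (shut) to 1.0 (fully open).
Only numpy, scipy, OpenCV 4.12 (cv2) and the standard library are available. Lean on these libraries where they do the work, as an engineer would, in place of code of your own. Each camera call takes 0.05 s, during which the arm holds its last target.

## Working session

There is one attempt and no reset: what is moved stays moved. The work goes in short steps, Python scripts to look and compute and a tool call to move; the robot and the scene stay as the last step left them, time stands still between calls to the robot, and variables do not carry over. Pictures are saved under pics/ and viewed, and the job is handed in when it is done.

Besides the shell and the picture viewer there is one more tool, called after "Request:" in YAML: its name, and indented under it one key for each argument. move_arm: Moves the arm, as the interface text tells. Its arguments: {"type":"object","properties":{"linear":{"type":"array","items":{"type":"array","items":{"type":"number"}}},"spin":{"type":"array","items":{"type":"number"}},"jaw":{"type":"array","items":{"type":"number"}}},"required":["linear","spin","jaw"]}

```bash
mkdir -p pics; ls; cat > h.py <<'E'
import numpy as np, cv2
from rig import telemetry, vision, ctrl
def grab(name,fn=None):
    d=vision.get_image(name); img=np.asarray(d["img"])
    f=img.shape[0]/2/np.tan(np.radians(d["vertical_fov"])/2)
    K=np.array([[f,0,d["cx"]],[0,f,d["cy"]],[0,0,1.]])
    R=cv2.Rodrigues(np.array(d["rvec"],float))[0]; t=np.array(d["tvec"],float).reshape(3)
    if fn: cv2.imwrite(fn,img[:,:,::-1])
    np.savez("last_%s.npz"%name,img=img,K=K,R=R,t=t)
    return img,K,R,t
def load(name):
    z=np.load("last_%s.npz"%name); return z["img"],z["K"],z["R"],z["t"]
def ray(K,R,t,u,v):
    d=R.T@np.linalg.solve(K,[u,v,1.]); return -R.T@t, d/np.linalg.norm(d)
def onplane(c,u,v,n,d0):
    o,d=ray(*c,u,v); n=np.array(n,float); return o+d*((d0-n@o)/(n@d))
def proj(c,p):
    K,R,t=c; q=K@(R@np.array(p,float)+t); return q[:2]/q[2]
def tri(c1,p1,c2,p2):
    o1,d1=ray(*c1,*p1);o2,d2=ray(*c2,*p2)
    A=np.stack([d1,-d2],1); s=np.linalg.lstsq(A,o2-o1,rcond=None)[0]
    a=o1+d1*s[0];b=o2+d2*s[1]; return (a+b)/2,np.linalg.norm(a-b)
E
python3 - <<'E'
from h import *
for n in("side","top"):
    i,K,R,t=grab(n,f"pics/{n}0.png"); print(n,K[0,0],K[:2,2],-R.T@t,R[2])
print(telemetry.read_state())
E
```

```text
pics
side 412.6212277720243 [288.82910054 218.46425923] [ 0.44838209 -0.66211611  1.06257238] [ 0.08655768  0.62792426 -0.77344612]
top 408.58601754227703 [280.18186309 208.12871696] [0.46814746 0.05316506 1.27466358] [ 0.09639827 -0.00956983 -0.99529684]
{'clock': 0.1, 'qpos': array([ 1.18261658e+00,  3.53549328e-01,  1.63409797e+00, -8.57789273e-06,
        1.15522282e+00, -2.39176240e-03]), 'qvel': array([-0.00103574, -0.00149051, -0.0005825 ,  0.00116419, -0.00243486,
       -0.00077405]), 'joint_efforts': array([ 1.33609381e-03, -5.94896829e+01, -3.34932697e+01,  7.00152665e-02,
        1.84311136e-02, -5.77179230e-05]), 'eef_pos': array([0.23499793, 0.57862277, 0.21394089]), 'orientation': array([ 0.13510754,  0.69407749, -0.13599476,  0.69390765]), 'wrist_force': array([-0.29418129,  0.86703975,  0.87049929]), 'wrist_torque': array([ 0.00980828, -0.01365014,  0.03242087]), 'grip_width': 1.0011479262612701}
```

View pics/side0.png

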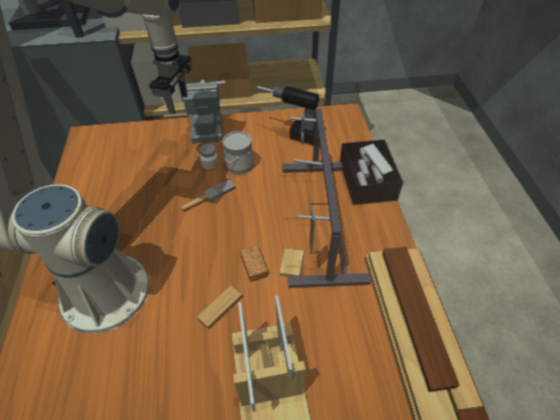

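View pics/top0.png

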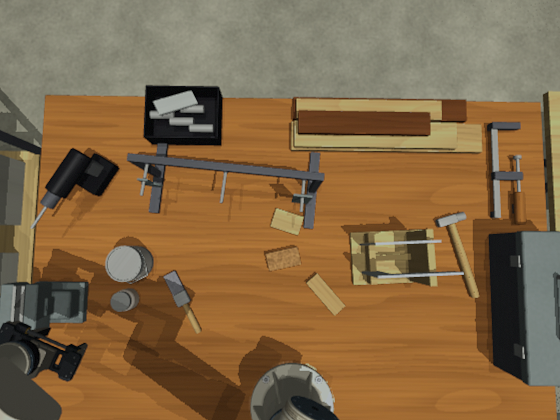

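```bash
python3 - <<'E'
from h import *
def crop(n,x0,y0,x1,y1,s,fn):
    i=load(n)[0][y0:y1,x0:x1,::-1]
    cv2.imwrite(fn,cv2.resize(i,None,fx=s,fy=s,interpolation=cv2.INTER_CUBIC))
crop("top",340,215,480,300,5.5,"pics/a1.png")
crop("top",120,140,340,240,3.6,"pics/a2.png")
crop("side",220,285,330,420,4.4,"pics/a3.png")
crop("side",260,140,360,290,4,"pics/a4.png")
E
```

```text
(no output)
```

View pics/a1.png

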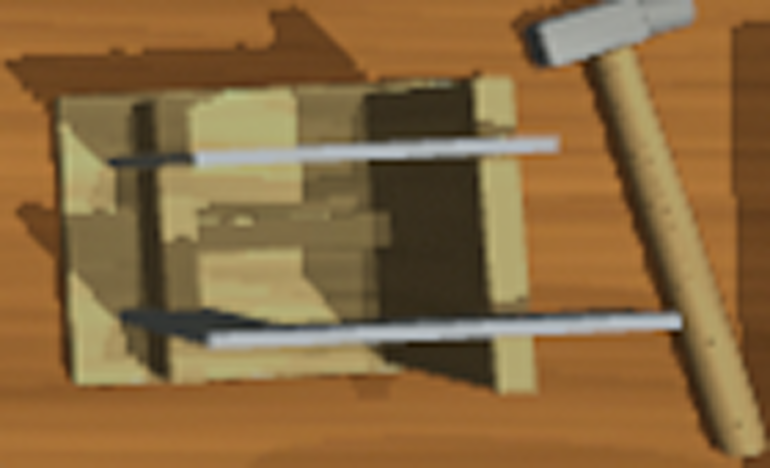

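View pics/a2.png

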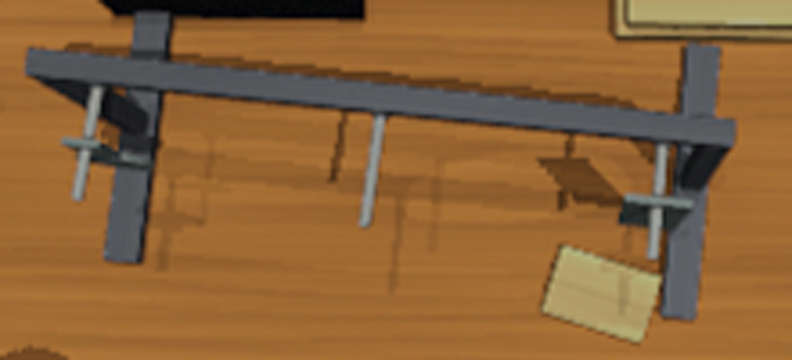

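View pics/a3.png

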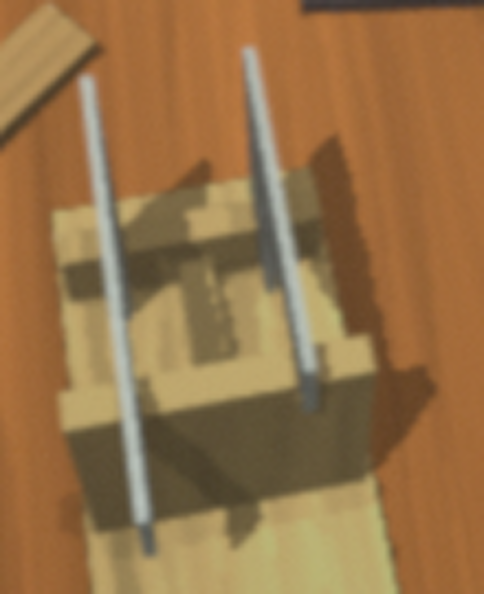

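View pics/a4.png

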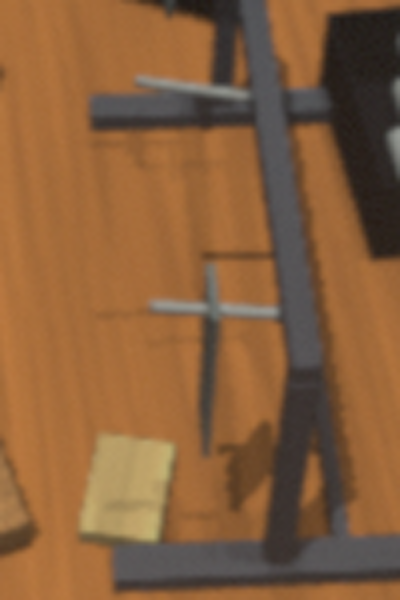

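```bash
python3 - <<'E'
from h import *
T=load("top")[1:];S=load("side")[1:]
P=lambda o,s,*p:(p[0]/s+o[0],p[1]/s+o[1])
a=lambda *p:P((340,215),5.5,*p); b=lambda *p:P((120,140),3.6,*p); c=lambda *p:P((220,285),4.4,*p); d=lambda *p:P((260,140),4,*p)
Z=[0,0,1]
L1=onplane(T,*a(209,340),Z,.224);L2=onplane(T,*a(682,321),Z,.224)
print("top long",L1,L2,np.linalg.norm(L1-L2),(L1+L2)/2)
M1=onplane(S,*c(87,78),Z,.224);M2=onplane(S,*c(141,522),Z,.224)
print("side long",M1,M2,np.linalg.norm(M1-M2))
print("tri",tri(T,a(209,340),S,c(87,78)),tri(T,a(682,321),S,c(141,522)))
S1=onplane(T,*a(195,158),Z,.224);S2=onplane(T,*a(558,144),Z,.224);print("short",S1,S2,np.linalg.norm(S1-S2))
print("peg tip",tri(T,b(365,224),S,d(138,80)),"root",tri(T,b(380,117),S,d(250,97)))
# rail top edges: front-left, front-right, back
for p in [(27,74),(735,142),(30,48),(735,120)]: print("rail",onplane(T,*b(*p),Z,.26))
for p in [(90,190),(690,228)]: print("hung", onplane(T,*b(*p),Z,.26))
E
```

```text
top long [ 0.39721907 -0.20831264  0.224     ] [ 0.40837514 -0.42883602  0.224     ] 0.22080538729944754 [ 0.4027971  -0.31857433  0.224     ]
side long [ 0.39982376 -0.20955047  0.224     ] [ 0.41032163 -0.42758506  0.224     ] 0.21828716558116307
tri (array([ 0.39842785, -0.20868051,  0.22250155]), np.float64(0.00261414882174349)) (array([ 0.40943678, -0.42803861,  0.22572302]), np.float64(0.001924393217750448))
short [ 0.48118483 -0.20271258  0.224     ] [ 0.48973372 -0.37311959  0.224     ] 0.17062130612553175
peg tip (array([0.57973358, 0.18871244, 0.27082604]), np.float64(0.0031309421951525723)) root (array([0.65895586, 0.18283985, 0.24992997]), np.float64(0.0049458137600509435))
rail [0.68162659 0.42853881 0.26      ]
rail [ 0.64031167 -0.06636266  0.26      ]
rail [0.7001213  0.42732846 0.26      ]
rail [ 0.65588281 -0.06634128  0.26      ]
hung [0.6005877  0.38116424 0.26      ]
hung [ 0.5794718  -0.03515988  0.26      ]
```

```bash
cat >> h.py <<'E'
from scipy.spatial.transform import Rotation as Rot
def st():
    s=telemetry.read_state(); R=Rot.from_quat(s["orientation"]).as_matrix(); return s,s["eef_pos"],R
def yawto(R,ny):  # spin deg about tool x so tool y aligns with +-ny
    n=np.array([*ny,0.])/np.linalg.norm(ny); 
    a=np.degrees(np.arctan2(n@R[:,2],n@R[:,1])); return a,(a+180+180)%360-180
E
python3 - <<'E'
from h import *
s,p,R=st(); print(R.round(4)); 
print("spin opts",yawto(R,(0.9988,0.049)))
print("shift mm",1000*R.T@(np.array([.4024,-.2855,.35])-p))
E
```

```text
[[-5.000e-04  3.763e-01  9.265e-01]
 [-1.200e-03  9.265e-01 -3.763e-01]
 [-1.000e+00 -1.300e-03  0.000e+00]]
spin opts (np.float64(65.08757868270703), np.float64(-114.91242131729297))
shift mm [-135.11439567 -737.7949145   480.25665376]
```

Request:
move_arm:
  linear:
    - [-45,0,0]
    - [-90,0,0]
    - [-135,0,0]
    - [-135,-41,27]
    - [-135,-82,54]
  spin: [0,0,0,0,0]
  jaw: [40,40,40,40,40]

```text
clock: 0.6
eef_pos: [0.2546, 0.4827, 0.3506]
orientation: [0.136, 0.694, -0.134, 0.694]
wrist_force: [0.7, 0.0, 0.0]
grip_width: 0.585
```

Request:
move_arm:
  linear:
    - [0,-41,27]
    - [0,-82,54]
    - [0,-123,81]
    - [0,-164,108]
    - [0,-205,135]
  spin: [0,0,0,0,0]
  jaw: [40,40,40,40,40]

```text
clock: 1.1
eef_pos: [0.302, 0.2401, 0.3494]
orientation: [0.135, 0.694, -0.135, 0.694]
wrist_force: [0.9, -0.3, 0.3]
grip_width: 0.436
```

Request:
move_arm:
  linear:
    - [0,-41,27]
    - [0,-82,54]
    - [0,-123,81]
    - [0,-164,108]
    - [0,-205,135]
  spin: [0,0,0,0,0]
  jaw: [40,40,40,40,40]

```text
clock: 1.6
eef_pos: [0.3499, -0.0006, 0.3497]
orientation: [0.136, 0.694, -0.135, 0.694]
wrist_force: [1.4, -0.0, 0.3]
grip_width: 0.439
```

Request:
move_arm:
  linear:
    - [0,-41,27]
    - [0,-82,54]
    - [0,-123,81]
    - [0,-164,108]
    - [0,-205,135]
  spin: [8,16,24,32,40]
  jaw: [40,40,40,40,40]

```text
clock: 2.1
eef_pos: [0.3978, -0.2416, 0.3495]
orientation: [0.367, 0.605, -0.367, 0.605]
wrist_force: [0.3, 0.1, 0.0]
grip_width: 0.436
```

```bash
python3 - <<'E'
from h import *
s,p,R=st(); print(s["qpos"],p)
print("spin opts",yawto(R,(0.9988,0.049)))
print("shift mm",1000*R.T@(np.array([.4028,-.2855,.209])-p))
E
```

```text
[-5.49172550e-01 -1.43256868e-02  1.78014003e+00  1.83333314e-04
  1.37573973e+00 -1.02964274e+00] [ 0.39784204 -0.24163195  0.34946509]
spin opts (np.float64(24.71826410895558), np.float64(-155.28173589104443))
shift mm [140.45987433 -15.90201892  41.20169357]
```

Request:
move_arm:
  linear:
    - [0,-8,20]
    - [20,-16,41]
    - [50,-16,41]
    - [80,-16,41]
    - [80,-16,41]
  spin: [8,16,24.7,24.7,24.7]
  jaw: [40,40,40,40,40]

```text
clock: 2.6
eef_pos: [0.401, -0.2818, 0.2659]
orientation: [0.486, 0.516, -0.486, 0.511]
wrist_force: [-0.8, 0.2, -0.7]
grip_width: 0.436
```

```bash
python3 - <<'E'
from h import *
A=[]
for n,(x0,y0,x1,y1) in {"top":(340,200,480,320),"side":(200,240,340,420)}.items():
    i=grab(n)[0][y0:y1,x0:x1,::-1]; s=600/(y1-y0) if n=="side" else 5
    cv2.imwrite(f"pics/b_{n}.png",cv2.resize(i,None,fx=3.3 if n=="side" else 5,fy=3.3 if n=="side" else 5,interpolation=cv2.INTER_CUBIC))
s,p,R=st();print(p,R.round(4));print(1000*R.T@(np.array([.4028,-.2855,.209])-p))
E
```

```text
[ 0.40307188 -0.28299991  0.26984992] [[-9.000e-04  9.984e-01  5.650e-02]
 [ 6.000e-04  5.650e-02 -9.984e-01]
 [-1.000e+00 -9.000e-04 -7.000e-04]]
[60.84854261 -0.35962699  2.5223971 ]
```

View pics/b_top.png

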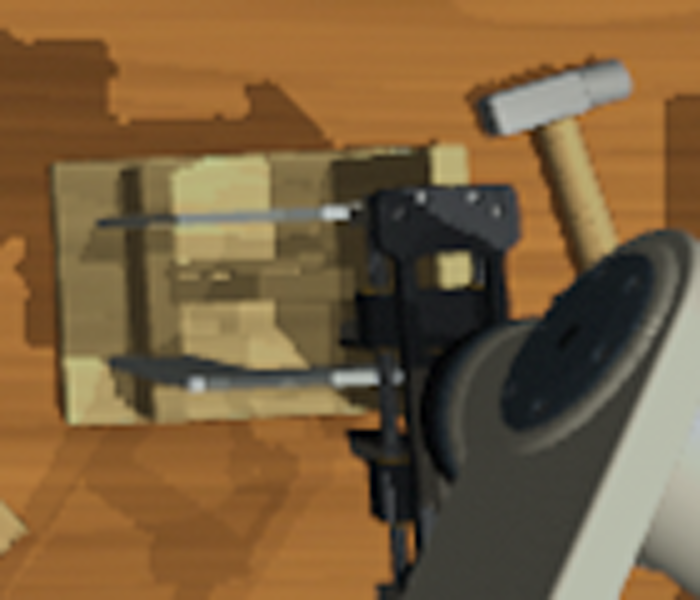

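View pics/b_side.png

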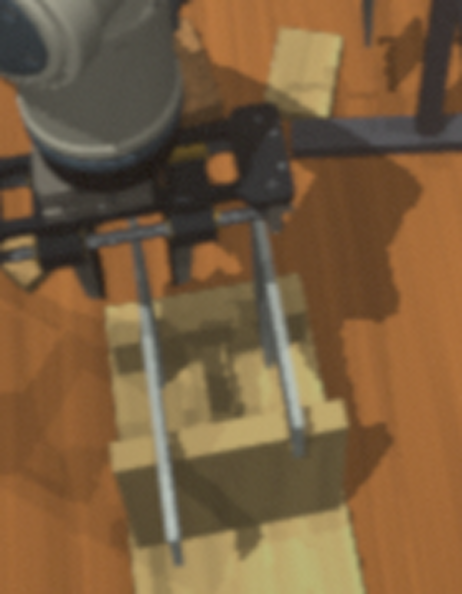

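Request:
move_arm:
  linear:
    - [20,0,2.5]
    - [40,0,2.5]
    - [61,0,2.5]
    - [61,0,2.5]
    - [61,0,2.5]
  spin: [0,0,0,0,0]
  jaw: [40,40,40,40,30]

```text
clock: 3.2
eef_pos: [0.4041, -0.286, 0.2102]
orientation: [0.486, 0.513, -0.486, 0.514]
wrist_force: [0.5, 0.1, 1.6]
grip_width: 0.371
```

Request:
move_arm:
  linear:
    - [0,0,0]
    - [0,0,0]
    - [0,0,0]
    - [0,0,0]
    - [0,0,0]
  spin: [0,0,0,0,0]
  jaw: [10,0,0,0,0]

```text
clock: 3.7
eef_pos: [0.4034, -0.2858, 0.2093]
orientation: [0.486, 0.514, -0.486, 0.514]
wrist_force: [-1.2, 0.9, 5.5]
grip_width: 0.062
```

Request:
move_arm:
  linear:
    - [-5,0,0]
    - [-15,0,0]
    - [-30,0,0]
    - [-45,0,0]
    - [-60,0,0]
  spin: [0,0,0,0,0]
  jaw: [0,0,0,0,0]

```text
clock: 4.2
eef_pos: [0.4033, -0.2855, 0.2696]
orientation: [0.486, 0.514, -0.486, 0.514]
wrist_force: [-0.5, 0.3, -2.2]
grip_width: 0.064
```

Request:
move_arm:
  linear:
    - [-20,0,0]
    - [-40,0,0]
    - [-60,0,0]
    - [-60,0,0]
    - [-60,0,0]
  spin: [0,0,0,0,0]
  jaw: [0,0,0,0,0]

```text
clock: 4.7
eef_pos: [0.4033, -0.2856, 0.3285]
orientation: [0.486, 0.514, -0.486, 0.514]
wrist_force: [-0.1, 0.4, -2.9]
grip_width: 0.065
```

```bash
python3 - <<'E'
from h import *
for n in("top","side"): cv2.imwrite(f"pics/c_{n}.png",grab(n)[0][:,:,::-1])
s,p,R=st();print(p,R.round(4),s["wrist_force"],s["wrist_torque"],s["grip_width"],s["qpos"])
E
```

```text
[ 0.40279901 -0.28522741  0.32744607] [[-0.0014  0.9984  0.0558]
 [ 0.001   0.0558 -0.9984]
 [-1.     -0.0014 -0.0011]] [-0.50424607 -0.35941577 -4.56224287] [-0.05684624  0.11505715 -0.02809733] 0.061069176927332984 [-6.19199040e-01  4.94093691e-02  1.76190931e+00  1.32354951e-05
  1.33204285e+00 -6.75008344e-01]
```

View pics/c_side.png

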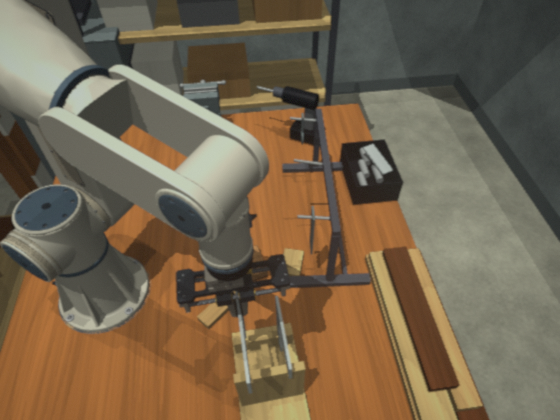

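View pics/c_top.png

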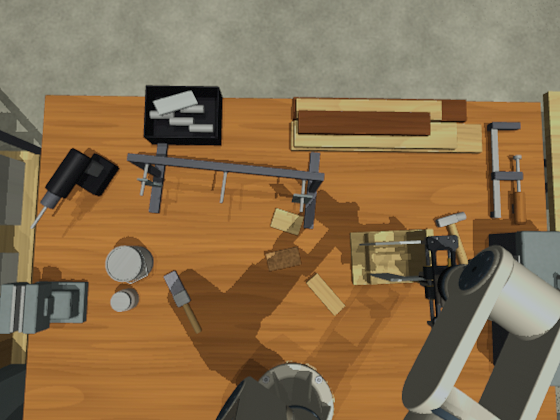

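Request:
move_arm:
  linear:
    - [0,2,-15]
    - [0,6,-45]
    - [0,12,-85]
    - [0,18,-125]
    - [0,24,-165]
  spin: [0,0,0,0,0]
  jaw: [0,0,0,0,0]

```text
clock: 5.3
eef_pos: [0.4173, -0.1173, 0.3278]
orientation: [0.486, 0.514, -0.486, 0.513]
wrist_force: [0.4, 0.2, -3.0]
grip_width: 0.061
```

Request:
move_arm:
  linear:
    - [0,10,-40]
    - [0,20,-80]
    - [0,30,-120]
    - [0,40,-160]
    - [0,50,-200]
  spin: [0,0,0,0,0]
  jaw: [0,0,0,0,0]

```text
clock: 5.8
eef_pos: [0.4559, 0.0853, 0.3279]
orientation: [0.486, 0.514, -0.486, 0.514]
wrist_force: [0.8, -0.5, -2.4]
grip_width: 0.063
```

Request:
move_arm:
  linear:
    - [0,15,-35]
    - [0,30,-65]
    - [0,42,-90]
    - [0,49,-105]
    - [0,49,-105]
  spin: [1.5,3.5,5.5,7.5,7.5]
  jaw: [0,0,0,0,0]

```text
clock: 6.3
eef_pos: [0.4994, 0.1927, 0.3274]
orientation: [-0.518, -0.482, 0.519, -0.481]
wrist_force: [-0.7, -0.5, -3.4]
grip_width: 0.057
```

```bash
python3 - <<'E'
from h import *
for n in("top","side"): cv2.imwrite(f"pics/d_{n}.png",grab(n)[0][:,:,::-1])
s,p,R=st();print(p,R.round(4),s["wrist_force"],s["wrist_torque"],s["grip_width"],s["qpos"])
E
```

```text
[0.49891464 0.19063928 0.32772719] [[-1.900e-03  9.973e-01 -7.320e-02]
 [-9.000e-04 -7.320e-02 -9.973e-01]
 [-1.000e+00 -1.800e-03  1.000e-03]] [ 0.60522812  0.03428496 -2.20505202] [-0.11350196  0.02091506 -0.05593152] 0.06267408287394464 [ 3.62281209e-01  1.18859422e-01  1.68475615e+00 -1.55634197e-04
  1.34002776e+00  4.35600532e-01]
```

View pics/d_side.png

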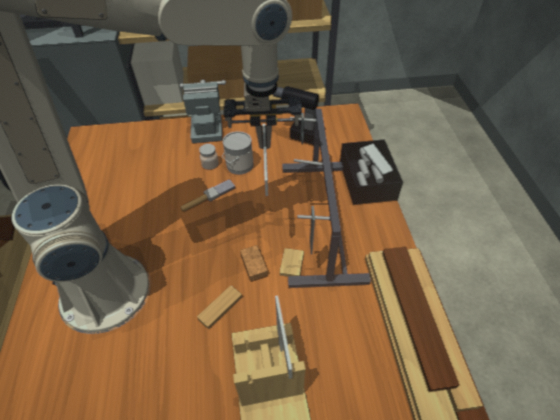

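View pics/d_top.png

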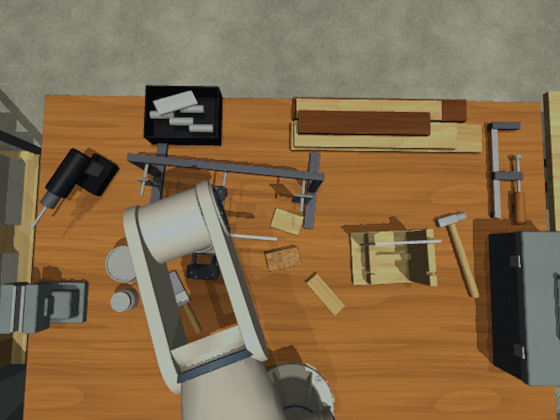

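```bash
python3 - <<'E'
from h import *
for n,(x0,y0,x1,y1),s in [("top",(212,165,234,207),14),("side",(288,150,332,172),17)]:
    i=cv2.imread(f"pics/{n}0.png")
    c=cv2.resize(i[y0:y1,x0:x1],None,fx=s,fy=s,interpolation=cv2.INTER_CUBIC)
    cv2.imwrite(f"pics/e_{n}.png",c)
    hsv=cv2.cvtColor(i,cv2.COLOR_BGR2HSV)[y0:y1,x0:x1]
    m=((hsv[...,1]<60)&(hsv[...,2]>95)); ys,xs=np.nonzero(m)
    print(n); print("\n".join("".join("%4d"%v for v in r) for r in (i[y0:y1,x0:x1,0])))
E
```

```text
top
  96  95  95  95  95  94  94  95  95  94  94  94  95  95  95  94  94  94  94  95  95  96
  94  95  95  94  94  93  94  95  95  96  95  96  97  97  96  95  96  97  96  96  96  97
  96  96  96  95  95  96  95  96  95  95  96  97  96  96  95  95  95  97  97  97  97  97
  92  96  98  99  98 101 100 100 100  99  99  98  98  97  96  96  96  96  95  96  95  96
  61  75  82  84  82  85  86  88  91  95  96  97 101 101  99 102 101 102 101 100  99  99
  36  35  31  24  25  29  37  43  48  59  71  77  87  89  84  85  87  88  92  94  96  98
  53  51  44  29  33  40  43  42  40  37  35  44  65  71  59  41  29  39  50  59  71  77
  52  54  48  31  40  53  53  53  53  52  50  59  94 120 103  55  38  42  41  36  35  32
  51  51  42  31  38  53  51  51  51  52  48  76 129 151 127  41  51  52  52  53  52  48
  52  46  26  33  41  51  49  50  53  50  47  89 141 148 123  42  51  50  51  50  51  51
  49  43  27  37  50  49  49  49  52  50  48  86 138 147 118  47  53  53  52  53  52  52
  48  43  27  37  53  50  49  50  50  49  45  91 144 143 104  48  52  52  52  54  50  50
  49  44  25  37  49  48  48
[... 5840 characters left out ...]
1  81  81  83  82  79  79  82  83  84  84  85  83  82  80  76  69  70  67  61  52  46  43  49  56  61  59  56  57  55  57  56  54  53  56  77  86  89  88  89  89  79  59
  61  59  60  61  62  58  57  60  61  61  63  61  63  61  61  60  58  55  55  53  50  47  43  42  40  47  47  49  46  48  48  46  46  47  46  52  75  88  88  89  89  89  84  64
  50  50  49  48  49  50  48  49  49  48  48  49  49  50  49  48  50  48  50  50  43  46  44  42  42  47  46  48  48  46  47  45  48  47  48  53  76  86  88  89  89  90  83  67
  48  49  48  46  50  48  48  50  50  50  47  50  51  47  49  46  46  47  48  48  48  48  39  42  39  48  52  48  51  48  47  51  49  48  48  50  72  85  87  90  87  89  86  67
```

View pics/e_top.png

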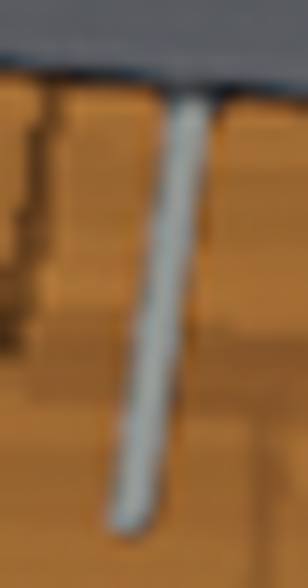

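View pics/e_side.png

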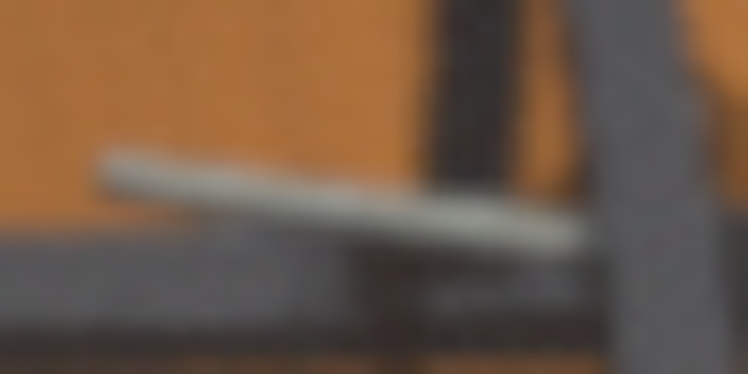

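```bash
python3 - <<'E'
from h import *
T=load("top")[1:];S=load("side")[1:]
tt,ts=(220.6,201.9),(293.9,159.55)
tip,g=tri(T,tt,S,ts); print("tip",tip,g)
oT,_=ray(*T,*tt);oS,_=ray(*S,*ts)
nT=np.cross(ray(*T,*tt)[1],ray(*T,224.68,175)[1]);nS=np.cross(ray(*S,*ts)[1],ray(*S,314,162.3)[1])
nT/=np.linalg.norm(nT);nS/=np.linalg.norm(nS)
d=np.cross(nT,nS);d/=np.linalg.norm(d);d*=np.sign(d[0])
p0=np.linalg.lstsq(np.array([nT,nS,d]),np.array([nT@oT,nS@oS,d@tip]),rcond=None)[0]
print("line pt",p0,"dir",d,"pitch",np.degrees(np.arcsin(-d[2])),"yaw",np.degrees(np.arctan2(d[1],d[0])), "root",p0+.085*d)
# sens: where is rail front face at line?
for v in (d,): print(proj(T,p0+.085*d),proj(S,p0+.085*d))
# rail front top edge in top view at z=.26
a=onplane(T,212,170.0,[0,0,1],.26);b=onplane(T,234,172.5-.3,[0,0,1],.26);print(a,b)
E
```

```text
tip [0.5794087  0.19071826 0.27091605] 0.0009600224037547669
line pt [0.57945155 0.19064075 0.27113973] dir [ 0.97219623 -0.08836093 -0.21685674] pitch 12.52448082171615 yaw -5.1932278258142395 root [0.66208823 0.18313007 0.2527069 ]
[225.42299065 170.10136068] [322.7642397  163.49908752]
[0.66049721 0.2158938  0.26      ] [0.65565529 0.16054563 0.26      ]
```

```bash
python3 - <<'E'
from h import *
for n,(x0,y0,x1,y1),s in [("top",(215,225,285,250),11),("side",(245,115,285,200),7)]:
    i=cv2.imread(f"pics/d_{n}.png")
    cv2.imwrite(f"pics/f_{n}.png",cv2.resize(i[y0:y1,x0:x1],None,fx=s,fy=s,interpolation=cv2.INTER_CUBIC))
E
```

```text
(no output)
```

View pics/f_top.png

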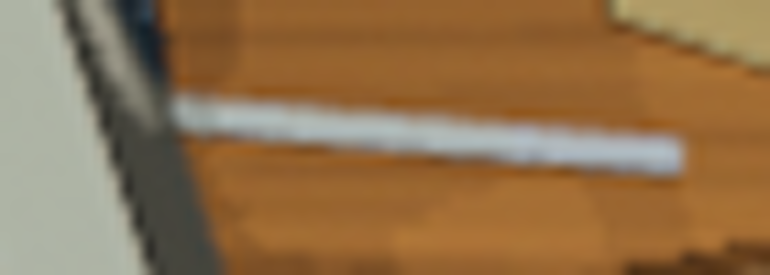

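View pics/f_side.png

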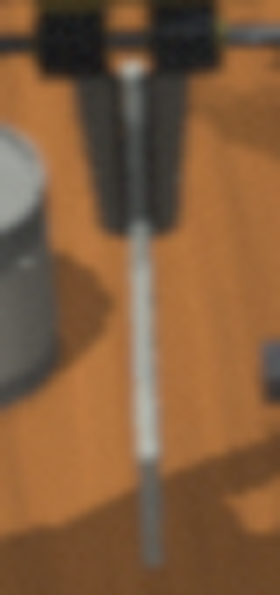

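```bash
python3 - <<'E'
from h import *
T=load("top")[1:];S=load("side")[1:]
f=lambda x0,y0,s,u,v:((u+.5)/s-.5+x0,(v+.5)/s-.5+y0)
pe=tri(T,f(215,225,11,683,156),S,f(245,115,7,148,459)); print("arm end top",pe)
# direction of top edge in top view at z const
z=pe[0][2]
q=[onplane(T,*f(215,225,11,*uv),[0,0,1],z) for uv in((190,113),(683,156))]; d=q[0]-q[1];d/=np.linalg.norm(d);print("dir",d)
# bottom corner of end face in side view
b=f(245,115,7,152,565); o,r=ray(*S,*b)
# point with same x,y?
xy=pe[0]; print("bottom",[onplane(S,*b,[0,1,0],xy[1]), onplane(S,*b,[1,0,0],xy[0])])
hole=pe[0]+0.143*d-np.array([0,0,.032]); print("hole vis",hole)
s,p,R=st(); print("tcp",p,"hole-tcp",hole-p)
E
```

```text
arm end top (array([0.48890462, 0.05142776, 0.34094222]), np.float64(0.000981953568257625))
dir [0.07472573 0.99720412 0.        ]
bottom [array([0.48857386, 0.05142776, 0.28634235]), array([0.48890462, 0.05729993, 0.2799543 ])]
hole vis [0.4995904  0.19402795 0.30894222]
tcp [0.49891464 0.19063928 0.32772719] hole-tcp [ 0.00067576  0.00338867 -0.01878498]
```

Request:
move_arm:
  linear:
    - [8,14,-1]
    - [16,28,-2]
    - [24,42,-3]
    - [33,56,-3]
    - [33,56,-3]
  spin: [0,0,1,1,1]
  jaw: [0,0,0,0,0]

```text
clock: 6.9
eef_pos: [0.5573, 0.1884, 0.2933]
orientation: [-0.522, -0.476, 0.524, -0.476]
wrist_force: [1.0, -0.6, -2.4]
grip_width: 0.059
```

```bash
python3 - <<'E'
from h import *
for n,(x0,y0,x1,y1),s in [("top",(200,150,290,250),6),("side",(250,100,340,200),6)]:
    i=grab(n)[0][:,:,::-1]
    cv2.imwrite(f"pics/g_{n}.png",cv2.resize(i[y0:y1,x0:x1],None,fx=s,fy=s,interpolation=cv2.INTER_CUBIC))
s,p,R=st();print(p,R.round(4),s["wrist_force"],s["wrist_torque"])
E
```

```text
[0.55613154 0.18886284 0.29474679] [[-1.700e-03  9.957e-01 -9.310e-02]
 [-4.000e-04 -9.310e-02 -9.957e-01]
 [-1.000e+00 -1.600e-03  6.000e-04]] [ 1.010101    0.36918264 -2.19877315] [-0.12080494  0.01905357 -0.06809176]
```

View pics/g_side.png

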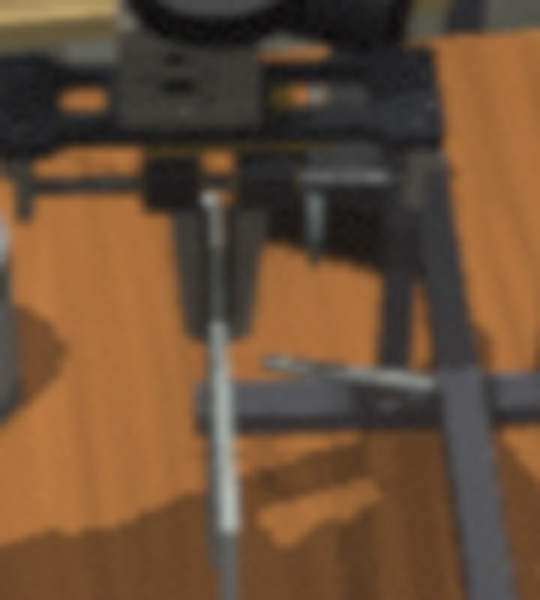

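View pics/g_top.png

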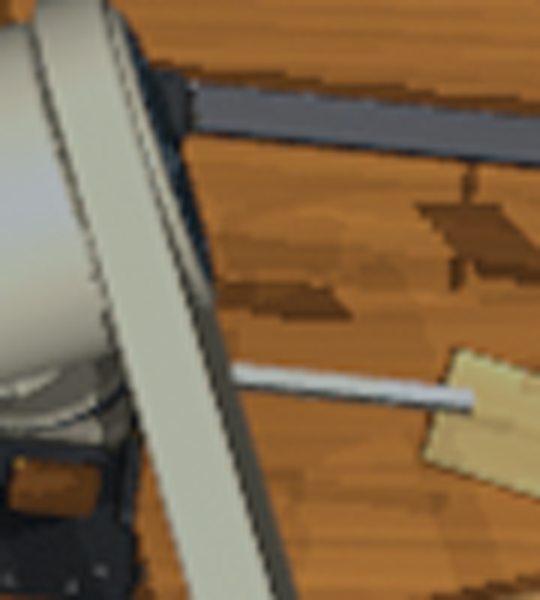

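```bash
python3 - <<'E'
from h import *
T=load("top")[1:];S=load("side")[1:]
f=lambda x0,y0,s,u,v:((u+.5)/s-.5+x0,(v+.5)/s-.5+y0)
pe=tri(T,f(200,150,6,473,401),S,f(250,100,6,231,531)); print("arm end top",pe)
s,p,R=st(); d=-R[:,2]
hole=pe[0]+0.143*d-np.array([0,0,.032]); print("hole vis",hole,hole-p)
tip=np.array([0.5794,0.1906,0.271]);pd=np.array([.9722,-.0884,-.2169])
for k in(-.012,0,.03,.06):
  print(k,1000*R.T@(tip+k*pd-hole))
E
```

```text
arm end top (array([0.54302016, 0.04777078, 0.30893567]), np.float64(0.002245672421892276))
hole vis [0.55633869 0.19014918 0.27685039] [ 0.00020714  0.00128634 -0.0178964 ]
-0.012 [ 3.2278461  11.20985817 -2.56826587]
0 [ 5.8115876  22.92856175 -2.60019712]
0.03 [12.27094136 52.22532071 -2.68002524]
0.06 [18.73029512 81.52207967 -2.75985335]
```

Request:
move_arm:
  linear:
    - [1,5,-1]
    - [3,10,-1.6]
    - [3.5,12,-1.6]
    - [4,14,-1.6]
    - [4,14,-1.6]
  spin: [0,0,0,0,0]
  jaw: [0,0,0,0,0]

```text
clock: 7.5
eef_pos: [0.5702, 0.1896, 0.2916]
orientation: [0.523, 0.476, -0.523, 0.476]
wrist_force: [-0.4, -0.6, -3.6]
grip_width: 0.06
```

Request:
move_arm:
  linear:
    - [0.4,2,0]
    - [0.8,4,0]
    - [1.2,6,0]
    - [1.2,6,0]
  spin: [0,0,0,0]
  jaw: [0,0,0,0]

```text
clock: 7.9
eef_pos: [0.5754, 0.189, 0.2899]
orientation: [-0.522, -0.477, 0.523, -0.476]
wrist_force: [-3.5, 1.0, -2.5]
grip_width: 0.065
```

Request:
move_arm:
  linear:
    - [0.4,1,0]
    - [0.6,2,0]
    - [0.8,3,0]
    - [0.8,3,0]
  spin: [0,0,0,0]
  jaw: [0,0,0,0]

```text
clock: 8.3
eef_pos: [0.579, 0.1887, 0.2889]
orientation: [-0.522, -0.476, 0.523, -0.476]
wrist_force: [-1.2, 1.4, -8.4]
grip_width: 0.063
```

```bash
python3 - <<'E'
from h import *
s,p,R=st();print(p,s["wrist_force"],s["wrist_torque"])
E
```

```text
[0.57898933 0.18866588 0.28894175] [-1.24400044  1.40358076 -8.41560288] [ 7.79467362e-03  3.17583013e-01 -1.18934079e-04]
```

```bash
cat > look.py <<'E'
import sys
from h import *
tag=sys.argv[1]; out=[]
for n,(x0,y0,x1,y1),s in [("top",(200,150,290,250),4),("side",(250,100,340,200),4)]:
    i=grab(n)[0][:,:,::-1]
    out.append(cv2.resize(i[y0:y1,x0:x1],None,fx=s,fy=s,interpolation=cv2.INTER_CUBIC))
cv2.imwrite(f"pics/{tag}.png",np.hstack(out))
s,p,R=st();print(p,s["wrist_force"],s["wrist_torque"],s["grip_width"],s["clock"])
E
python3 look.py h1
```

```text
[0.57897555 0.18863172 0.28890281] [-0.70669097 -0.58068144 -8.73787528] [-0.00664645  0.13376925 -0.01991347] 0.061486389313430416 8.4
```

View pics/h1.png

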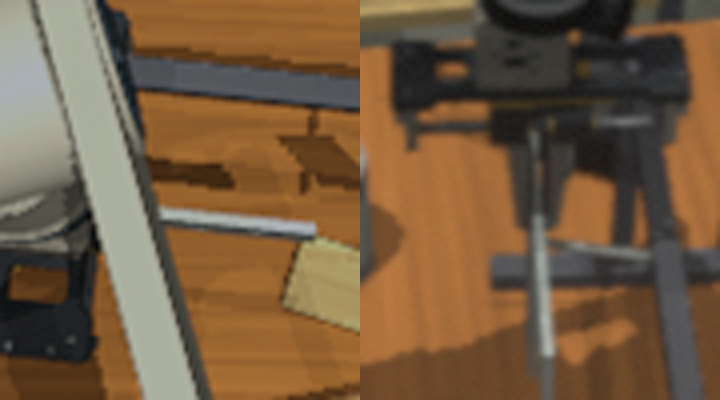

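Request:
move_arm:
  linear:
    - [0.5,0,0]
    - [1.0,0,0]
    - [1.0,0,0]
  spin: [0,0,0]
  jaw: [0,0,0]

```text
clock: 8.7
eef_pos: [0.5791, 0.1887, 0.2886]
orientation: [-0.523, -0.476, 0.523, -0.476]
wrist_force: [-1.2, 0.8, -5.9]
grip_width: 0.061
```

```bash
python3 - <<'E'
from h import *
s,p,R=st();print(p,s["wrist_force"],s["wrist_torque"])
E
```

```text
[0.5790967  0.18868038 0.28855919] [-1.2004591   0.76447311 -5.86633199] [-0.08542264  0.35250519 -0.03278656]
```

Request:
move_arm:
  linear:
    - [0.5,0,0]
    - [1.0,0,0]
    - [1.0,0,0]
  spin: [0,0,0]
  jaw: [0,0,0]

```text
clock: 9.0
eef_pos: [0.5794, 0.1888, 0.2879]
orientation: [0.523, 0.476, -0.522, 0.476]
wrist_force: [-0.2, 1.2, -4.4]
grip_width: 0.061
```

Request:
move_arm:
  linear:
    - [0.2,1,0]
    - [0.4,2,0]
    - [0.4,2,0]
  spin: [0,0,0]
  jaw: [0,0,0]

```text
clock: 9.3
eef_pos: [0.5814, 0.1886, 0.2873]
orientation: [0.523, 0.476, -0.522, 0.476]
wrist_force: [-0.7, 0.6, -4.2]
grip_width: 0.062
```

Request:
move_arm:
  linear:
    - [0.5,2,0]
    - [1.0,4,0]
    - [1.4,6,0]
    - [1.4,6,0]
  spin: [0,0,0,0]
  jaw: [0,0,0,0]

```text
clock: 9.7
eef_pos: [0.5875, 0.1879, 0.2857]
orientation: [0.523, 0.476, -0.523, 0.476]
wrist_force: [-0.3, 0.1, -2.8]
grip_width: 0.064
```

```bash
python3 look.py h2
```

```text
[0.58727945 0.18797236 0.28579585] [ 0.38374345 -0.08071024 -4.73512134] [-0.06825265  0.0524132  -0.03032794] 0.06044455826148304 9.8
```

View pics/h2.png

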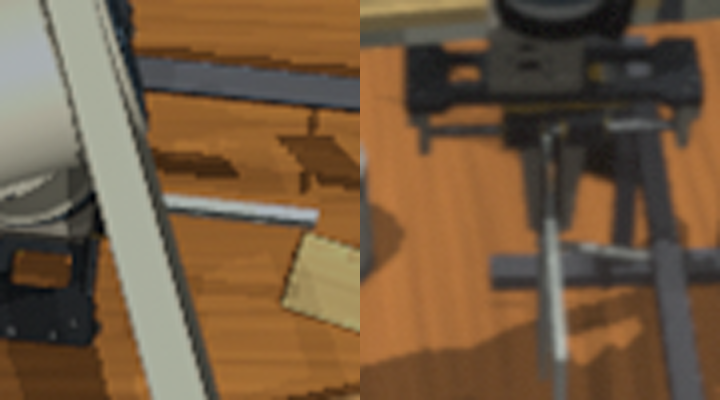

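```bash
cat > zs.py <<'E'
import sys
from h import *
i=load("side")[0][140:180,275:330,::-1]
cv2.imwrite(f"pics/{sys.argv[1]}.png",cv2.resize(i,None,fx=12,fy=12,interpolation=cv2.INTER_CUBIC))
E
python3 zs.py h3
```

```text
(no output)
```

View pics/h3.png

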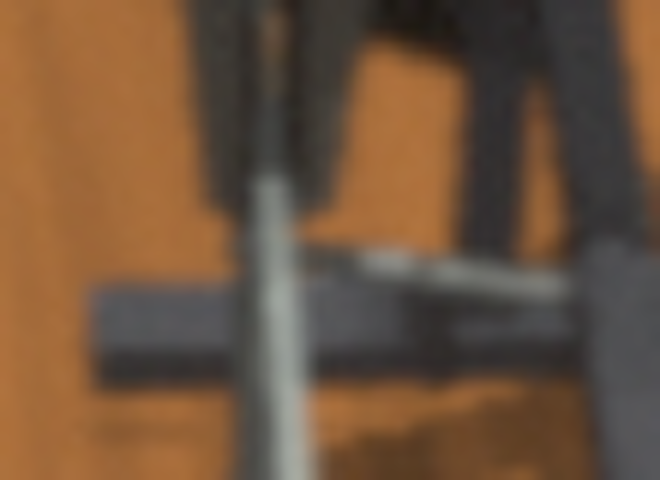

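Request:
move_arm:
  linear:
    - [0.5,2,0]
    - [1.0,4,0]
    - [1.5,6,0]
    - [2.0,8,0]
    - [2.0,8,0]
  spin: [0,0,0,0,0]
  jaw: [0,0,0,0,0]

```text
clock: 10.3
eef_pos: [0.5953, 0.1872, 0.2837]
orientation: [0.523, 0.476, -0.523, 0.476]
wrist_force: [-0.7, -0.2, -3.1]
grip_width: 0.06
```

```bash
python3 look.py h4; python3 zs.py h5
```

```text
[0.59508815 0.18727246 0.28378262] [ 0.11641391  0.06135167 -2.90702366] [-0.05485306  0.04780281 -0.04341274] 0.061728808464004546 10.4
```

View pics/h5.png

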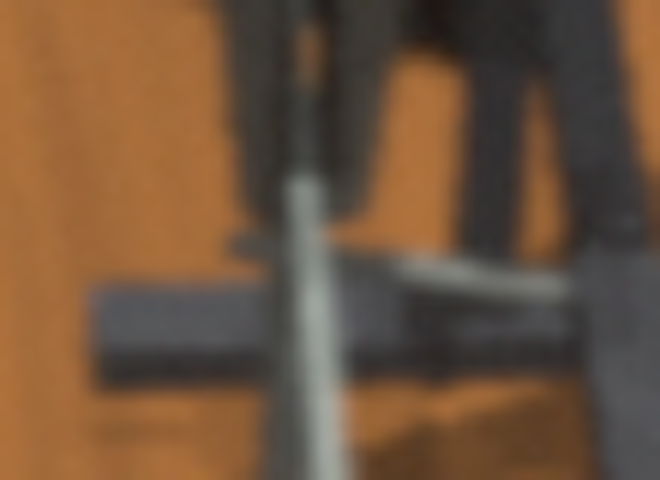

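Request:
move_arm:
  linear:
    - [0.5,2.5,0]
    - [1.0,5,0]
    - [1.6,7.5,0]
    - [2.2,10,0]
    - [2.2,10,0]
  spin: [0,0,0,0,0]
  jaw: [0,0,0,0,0]

```text
clock: 10.9
eef_pos: [0.6053, 0.1863, 0.2814]
orientation: [0.523, 0.476, -0.523, 0.476]
wrist_force: [-0.3, -0.7, -3.3]
grip_width: 0.063
```

Request:
move_arm:
  linear:
    - [0.5,2.5,0]
    - [1.0,5,0]
    - [1.6,7.5,0]
    - [2.2,10,0]
    - [2.2,10,0]
  spin: [0,0,0,0,0]
  jaw: [0,0,0,0,0]

```text
clock: 11.4
eef_pos: [0.6153, 0.1854, 0.2792]
orientation: [0.523, 0.476, -0.523, 0.476]
wrist_force: [0.7, -0.2, -4.0]
grip_width: 0.061
```

```bash
python3 look.py h6; python3 zs.py h7
```

```text
[0.61512409 0.18537797 0.27931241] [ 0.75980136 -1.07537583 -4.54930572] [-0.06479953  0.00057958 -0.06240164] 0.062084368317805234 11.5
```

View pics/h7.png

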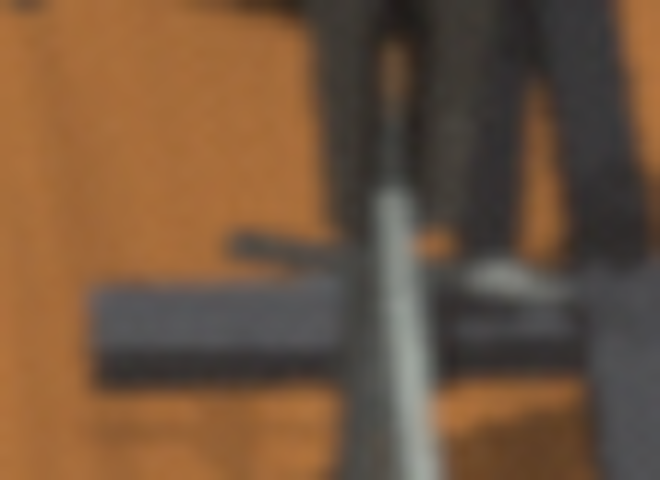

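Request:
move_arm:
  linear:
    - [0.5,2.5,0]
    - [1.0,5,0]
    - [1.6,7.5,0]
    - [2.2,10,0]
    - [2.2,10,0]
  spin: [0,0,0,0,0]
  jaw: [0,0,0,0,0]

```text
clock: 12.0
eef_pos: [0.6254, 0.1845, 0.277]
orientation: [0.523, 0.476, -0.523, 0.476]
wrist_force: [0.6, 0.2, -6.3]
grip_width: 0.064
```

Request:
move_arm:
  linear:
    - [0.5,2,0]
    - [1.0,4,0]
    - [1.3,6,0]
    - [1.3,6,0]
    - [1.3,6,0]
  spin: [0,0,0,0,0]
  jaw: [0,0,0,0,0]

```text
clock: 12.5
eef_pos: [0.6311, 0.1839, 0.2758]
orientation: [0.523, 0.476, -0.523, 0.476]
wrist_force: [0.4, 0.8, -6.0]
grip_width: 0.062
```

Request:
move_arm:
  linear:
    - [0.5,0,0]
    - [1.0,0,0]
    - [1.0,0,0]
  spin: [0,0,0]
  jaw: [0,0,0]

```text
clock: 12.8
eef_pos: [0.631, 0.1839, 0.2751]
orientation: [0.523, 0.476, -0.522, 0.476]
wrist_force: [0.4, 0.5, -3.1]
grip_width: 0.062
```

```bash
python3 look.py h8; python3 zs.py h9
```

```text
[0.63098679 0.18386361 0.27513092] [ 0.57452802  0.25274745 -3.61213743] [-0.05134643  0.09489925 -0.01649972] 0.06120990293982073 12.9
```

View pics/h9.png

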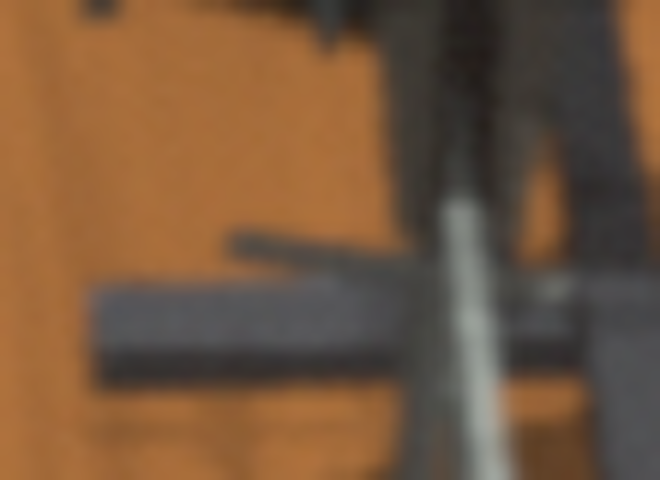

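View pics/h8.png

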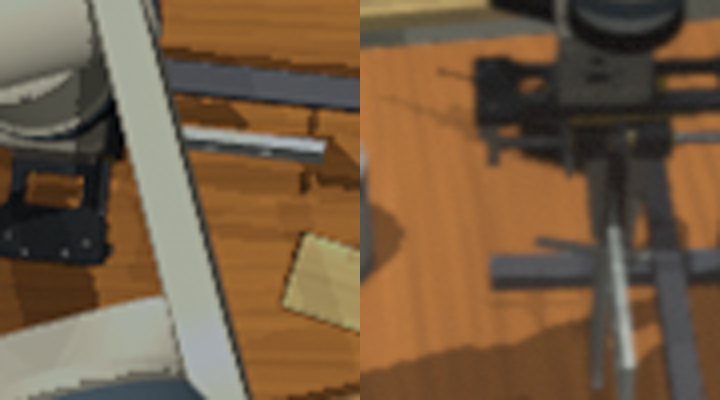

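Request:
move_arm:
  linear:
    - [0.5,0,0]
    - [1.0,0,0]
    - [1.0,0,0]
  spin: [0,0,0]
  jaw: [0,0,0]

```text
clock: 13.2
eef_pos: [0.6308, 0.1839, 0.2738]
orientation: [-0.523, -0.476, 0.523, -0.476]
wrist_force: [-0.3, -0.4, -4.0]
grip_width: 0.063
```

Request:
move_arm:
  linear:
    - [0.5,0,0]
    - [0.8,0,0]
    - [0.8,0,0]
  spin: [0,0,0]
  jaw: [0,0,0]

```text
clock: 13.5
eef_pos: [0.6309, 0.184, 0.2731]
orientation: [0.523, 0.476, -0.523, 0.476]
wrist_force: [0.3, -0.2, -2.1]
grip_width: 0.064
```

Request:
move_arm:
  linear:
    - [0.3,0,0]
    - [0.6,0,0]
    - [0.6,0,0]
  spin: [0,0,0]
  jaw: [0,0,0]

```text
clock: 13.8
eef_pos: [0.6309, 0.1839, 0.2728]
orientation: [0.523, 0.476, -0.522, 0.476]
wrist_force: [-0.4, 1.6, 0.3]
grip_width: 0.061
```

```bash
python3 - <<'E'
from h import *
s,p,R=st();print(p,s["wrist_force"],s["wrist_torque"])
E
```

```text
[0.63094179 0.18394508 0.27280006] [-0.38454917  1.58861883  0.3355123 ] [-0.09488998  0.17917519 -0.00144257]
```

Request:
move_arm:
  linear:
    - [0,0,0]
    - [0,0,0]
    - [0,0,0]
    - [0,0,0]
    - [0,0,0]
  spin: [0,0,0,0,0]
  jaw: [8,11,14,17,17]

```text
clock: 14.3
eef_pos: [0.6309, 0.184, 0.2725]
orientation: [0.523, 0.476, -0.523, 0.476]
wrist_force: [-0.6, 0.5, 0.5]
grip_width: 0.19
```

```bash
python3 look.py i1; python3 zs.py i2
```

```text
[0.63087455 0.1839665  0.27249942] [-0.03791003  0.87576059  0.47212358] [-0.06633754  0.10395587 -0.02830592] 0.1855644210750477 14.4
```

View pics/i2.png

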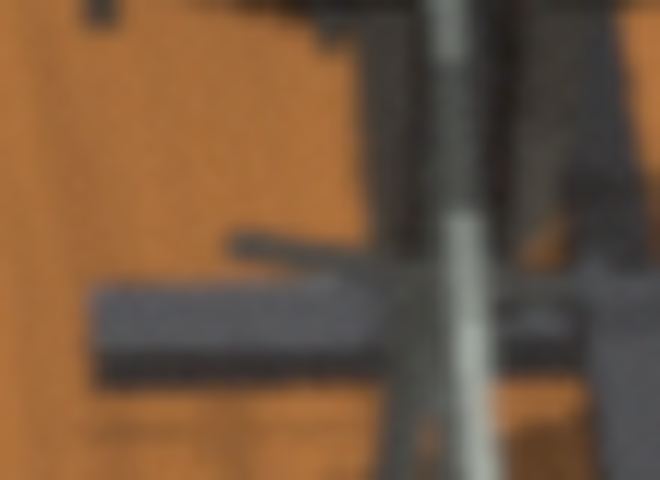

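View pics/i1.png

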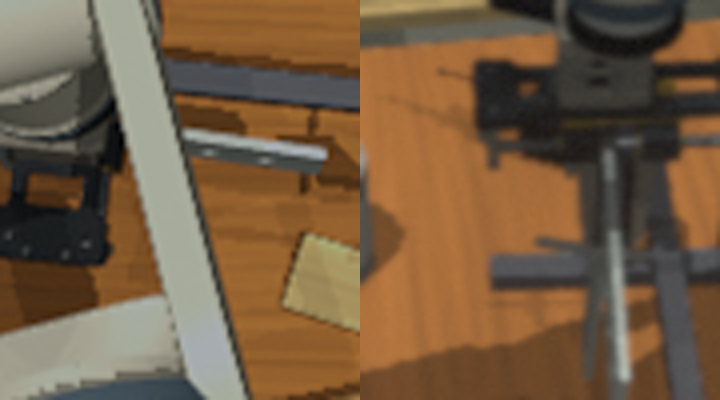

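Request:
move_arm:
  linear:
    - [0,0,0]
    - [0,0,0]
    - [-2,0,0]
    - [-5,0,0]
    - [-8,0,0]
  spin: [0,0,0,0,0]
  jaw: [21,24,26,28,30]

```text
clock: 14.9
eef_pos: [0.6309, 0.184, 0.2808]
orientation: [0.523, 0.476, -0.523, 0.476]
wrist_force: [-0.0, -0.1, 1.3]
grip_width: 0.325
```

Request:
move_arm:
  linear:
    - [-5,0,0]
    - [-15,0,0]
    - [-30,0,0]
    - [-50,0,0]
    - [-70,0,0]
  spin: [0,0,0,0,0]
  jaw: [35,35,35,35,35]

```text
clock: 15.4
eef_pos: [0.6309, 0.184, 0.3525]
orientation: [0.523, 0.476, -0.522, 0.476]
wrist_force: [-0.3, -0.3, -0.1]
grip_width: 0.381
```

Request:
move_arm:
  linear:
    - [-30,0,0]
    - [-60,-20,0]
    - [-80,-60,0]
    - [-80,-100,0]
    - [-80,-150,0]
  spin: [0,0,0,0,0]
  jaw: [35,35,35,35,35]

```text
clock: 15.9
eef_pos: [0.4809, 0.1978, 0.4323]
orientation: [0.524, 0.476, -0.522, 0.476]
wrist_force: [-0.4, 1.2, -0.0]
grip_width: 0.381
```

```bash
python3 look.py j1; python3 - <<'E'
from h import *
for n in("top","side"): cv2.imwrite(f"pics/j_{n}.png",load(n)[0][:,:,::-1])
E
```

```text
[0.4770128  0.19792795 0.43283782] [-0.24951121  0.53573952 -0.12005978] [-0.04958988  0.07408168  0.02818074] 0.38412106692352027 16.0
```

View pics/j_side.png

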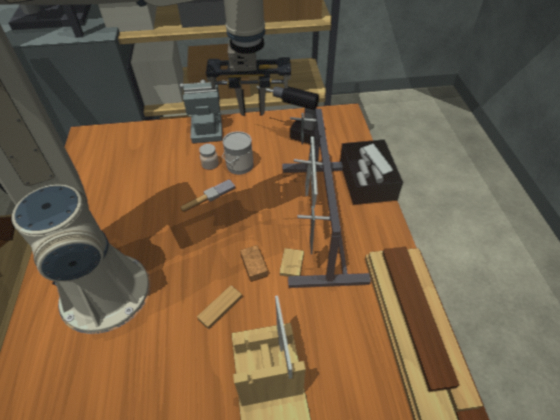

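View pics/j1.png

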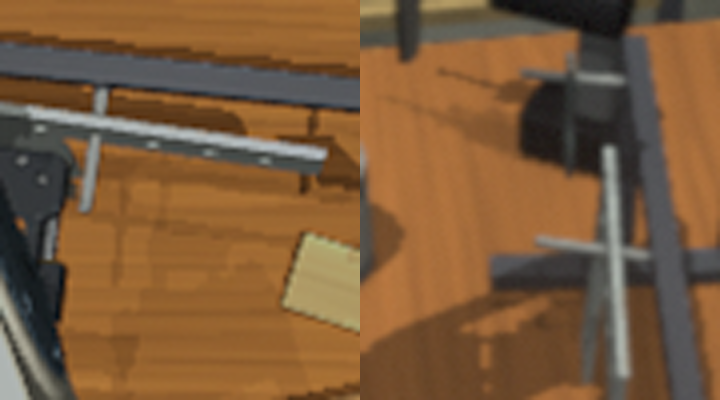

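Request:
move_arm:
  linear:
    - [0,-30,0]
    - [0,-60,0]
    - [0,-90,0]
    - [0,-120,0]
    - [0,-120,0]
  spin: [0,0,0,0,0]
  jaw: [35,35,35,35,35]

```text
clock: 16.5
eef_pos: [0.3601, 0.2091, 0.4322]
orientation: [0.523, 0.477, -0.522, 0.477]
wrist_force: [-0.8, -0.7, 0.0]
grip_width: 0.382
```

```bash
python3 - <<'E'
from h import *
i=grab("top")[0][140:230,120:340,::-1]; cv2.imwrite("pics/k_top.png",cv2.resize(i,None,fx=3.6,fy=3.6,interpolation=cv2.INTER_CUBIC))
i=grab("side")[0][100:240,260:360,::-1]; cv2.imwrite("pics/k_side.png",cv2.resize(i,None,fx=4.2,fy=4.2,interpolation=cv2.INTER_CUBIC))
E
```

```text
(no output)
```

View pics/k_top.png

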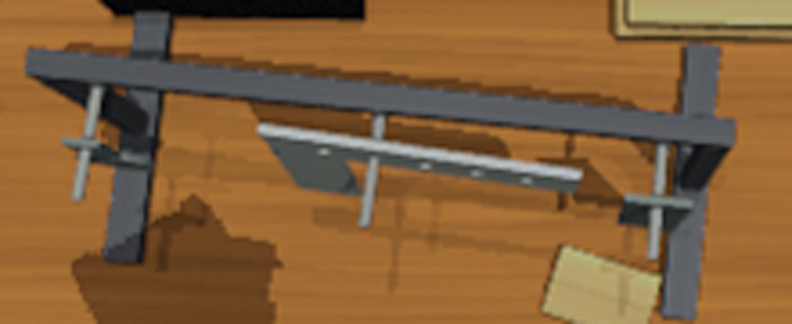

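View pics/k_side.png

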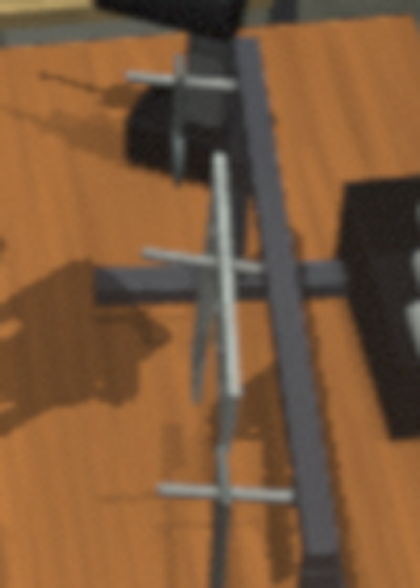

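```bash
python3 - <<'E'
from h import *
T=load("top")[1:];S=load("side")[1:]
f=lambda x0,y0,s,u,v:((u+.5)/s-.5+x0,(v+.5)/s-.5+y0)
A=tri(T,f(120,140,3.6,262,129),S,f(260,100,4.2,219,156));B=tri(T,f(120,140,3.6,580,175),S,f(260,100,4.2,234,391))
print(A,B,np.linalg.norm(A[0]-B[0])); d=A[0]-B[0]; print("tilt deg",np.degrees(np.arcsin(d[2]/np.linalg.norm(d))))
h=B[0]+d*143/220; print("above hole",h,"rail front x here",.6403+(h[1]+.0664)*.0834)
E
```

```text
(array([0.64102922, 0.25817749, 0.29046861]), np.float64(0.0009103050652849957)) (array([0.61321565, 0.04280658, 0.28716132]), np.float64(0.0013565594014457417)) 0.21718462763578827
tilt deg 0.8725345652930634
above hole [0.63129447 0.18279767 0.28931106] rail front x here 0.6610830857760198
```

Request:
move_arm:
  linear:
    - [0,0,0]
    - [0,0,0]
    - [0,0,0]
    - [0,0,0]
    - [0,0,0]
  spin: [0,0,0,0,0]
  jaw: [35,35,35,35,35]

```text
clock: 17.1
eef_pos: [0.3622, 0.2089, 0.4303]
orientation: [-0.523, -0.476, 0.523, -0.476]
wrist_force: [-0.2, -0.5, -0.4]
grip_width: 0.383
```

```bash
python3 - <<'E'
from h import *
a=load("top")[0].astype(int)[140:230,120:340]; b=grab("top")[0].astype(int)[140:230,120:340]
d=abs(a-b).max(2); print("changed px",(d>25).sum())
E
```

```text
changed px 44
```

```bash
python3 - <<'E'
from h import *
a=load("top")[0].astype(int)[140:230,120:340]; b=grab("top")[0].astype(int)[140:230,120:340]
d=abs(a-b).max(2); print("changed px",(d>25).sum())
ctrl.job_done()
E
```

```text
changed px 0
the job is handed in; nothing more can be done
```

The long bracket now hangs on the free middle peg by its second hole from the leg, the one that balances its long arm. I let it go, backed the arm clear and handed the job in at about 17 s of the 72 s allowed.

- **Getting it on:** I pinched the top edge above that hole, lifted the bracket out of the stand and found the peg end by touch. I eased it on along the rising peg. The highest wrist force reported was about 9 N, roughly 3 N of it the bracket's weight, against the 20 N counted as gentle. I lowered it until the peg took the weight before opening the fingers.
- **Holes:** the last pictures show one hole on the leg side of the peg and three on the other side.
- **Level:** the top edge measured within about 0.9° of level, which is within camera error.
- **Position on the peg:** the plate is about 30 mm out from the rail, so it is past the middle (42 mm).
- **Peg:** its tip was in the same place in the picture as before.
- **Other parts:** the short bracket was still in the stand. The primed strip and disc looked unmoved, and nothing came near them.
- **At rest:** two frames half a second apart differed by 44 pixels in the rack area. I put that down to the settling arm's shadow but did not look into it. The next pair showed no change.
- **Measurements that disagreed:** the two cameras differed by 1–3 mm. They put the peg's end about 1 mm too high compared with touch, and I corrected that by feel.

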